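# Hang the sharpening tote on the pull-out hook and latch it

## Robot

A 7-joint arm with a two-finger parallel gripper is mounted at the origin on the work surface. World frame = base frame: x ahead of the robot, y to its left, z up, the work surface at z = 0. Lengths are in m, angles in degrees, forces in N, time in s.
With the tool pointing down it reaches from about 0.425 to 0.875 m from the base axis. Payload 4.7 kg.
Tool frame: the origin (TCP) lies at the very end of the fingers, on their centre line; the grasp point (between the pads) lies 19 mm behind it; z points along the fingers, y is the line along which they close (so a half turn about z gives the same grasp; the last joint's range is limited). The gripper opens to 87 mm and grips with 3 to 60 N. Pads are 19 mm wide; open, the fingers measure 117 mm over their backs; the gripper's body (75 mm by 190 mm) begins 51 mm behind the grasp point.
Start: joints at [73.172, 18.392, -4.016, 83.108, 1.295, 78.541, -3.26], TCP at [0.197, -0.619, 0.223] pointing down, gripper open.
Joint ranges: [-163.93, 163.93], [-17.29, 119.83], [-79.2, 71.16], [3.27, 140.29], [-89.18, 269.18], [5.43, 117.66], [-154.24, 154.24]. Speed limits (degrees/s): [147.25, 147.25, 180, 180, 180, 180, 180].

## Interface

Orientations are given as [roll, pitch, yaw] about the fixed x, y, z axes, in that order (R = Rz(yaw) Ry(pitch) Rx(roll)).
In Python, from cell import get_obs, cams, ticket, finder gives the robot as it stands.
- The arm moves only by the shell command python3 -m creep 'ROWS' [FORCE]. ROWS is text: rows parted by semicolons, each of 5 numbers parted by spaces: the shift along the world's x, y, z in m, then the turn about the world's z in degrees, then the finger opening in m, from 0 to 0.087. A call has 1 to 8 rows; each row shifts and turns the commanded pose from where the row before left it; what a row does not reach is not made up. A row lasts 1/8 s, in which the tool goes at most 62.5 mm and 10.7 degrees, less where a joint would pass 70% of its speed; a pose out of reach is approached as far as the arm can. A call with a gripper value outside its range is refused whole. The fingers move at their own pace and stop on an object; FORCE is the grip in N (left out, the last holds). Time passes only in rows, so rows that do not move let the fingers close. It gives the time, the measured TCP pose, the force, the opening and the grip force at its end, in the units of the state.
- get_obs(): the state, without advancing time (a new reading comes with each control period).
- cams.read_camera(name): name is "scene" or "top" or "wrist"; returns the picture (420x560x3 uint8, red, green, blue); there is no depth.
- cams.calibration(name): a dict with "fx", "fy", "cx", "cy" (pixels), "extrinsics" (4x4, takes a point from world to camera coordinates). Camera axes: x right, y down, z forward; pixel columns grow to the right and rows downward; lengths in m; the calibration is good to about 2 mm. The wrist camera is an equidistant fisheye: a pixel r from the principal point sees the ray r / f radians off the axis. A picture is of the moment at which its call begins: read the wrist's pose just before it. calibration takes no time and is no camera call; for the wrist camera it gives the pose at the moment of the call.
- ticket.sign_off(): hands the job in; it is judged then, once.
Trained networks look in the newest picture that a camera, given by its name, has taken for a name from the list of things; names that differ only in an ending like _2 or _b are one class to them, and where a whole thing is asked for, a point or a joint stands for the part that bears it (a point fixed in the world has none). Each returns a list of dicts, best first, with "p" (0 to 1); they miss things now and then, are a little off and sometimes report something else, mostly with a low value. They report only what shows in the picture. A call takes as long as a camera call. They do not tell look-alikes from the thing itself.
- finder.masks_of(name, camera): "mask" (420x560 bool, what is visible of it) and "xy" ([column, row] in pixels, amid what is visible of it).
- finder.tip_of(name, camera): "xy" ([column, row] in pixels: a listed point, or the origin of a listed thing).
The state is a dict: "time_s": time; "qpos": joint angles; "joint_velocities": joint speeds; "effort": joint torques, N m; "tool_pos": TCP position; "tool_rot": TCP orientation; "force": force on the tool from outside, world axes, zero at the start; "wrist_torque": the same for the moment, N m; "grip_width": finger opening in m; "grasp_force": force on a finger pad.
Only numpy, scipy, OpenCV 4.12 (cv2) and the standard library are available. Lean on these libraries where they do the work, as an engineer would, in place of code of your own. Each camera call takes 0.05 s, during which the arm holds its last target. There are 200 camera calls.

## Task

Lift the wooden tote by its round handle bar, keep it upright, set the bar down gently in the bend of the stand's steel hook, with the hook through the opening under the bar, and let go. Then push the hook's sliding arm, with the tote hanging on it, all the way back until its disc meets the post, and turn the latch by its knob a full quarter turn, to its stop, so that its blade bars the disc. Leave the small box, the mallet, the gouge and the glue bottle where they lie.

Things in the scene. Friction and masses are not known exactly. Their poses are not given: they have to be found in the camera images.
- tote: Loose plywood tote with two stones in it, about 0.5 kg. Tray 80 mm (x) by 180 mm (y), walls 50 mm high. At y = -85 and +85 mm end boards 10 mm thick rise to 155 mm, 36 mm wide at the top. Between them the round handle bar, 14 mm thick, along y, centre 140 mm up; the opening under it is 160 mm long (y) and 83 mm high. Origin: centre of the underside, z up.
- tote_handle (a point): Middle of the tote's handle bar, on its centre line (140 mm above the underside); axes as the tote: y along the bar.
- stand: Fixed wooden stand: base 160 (x) by 140 (y) by 20 mm, square post 60 by 60 mm, 228 mm high. Origin: centre of the base's underside, z up. A steel rod slides through the post along x; the hook is at its front end, pointing to -x. An ear on the post's front carries the latch.
- hook_arm (a joint): Slide of the hook arm along the stand's x, m: 0 = fully home (its 60 mm disc against the post's front), up to 0.06 = pulled out to the stand's -x. Stiff (about 3 N), stays where left. The disc cannot come home if the latch blade is already across.
- saddle (a point): Lowest point of the hook's bend, on the centre line of the 10 mm rod, 200 mm above the bench, 100 mm in front of the post when home; axes as the stand. A bar lying in the bend, along y, has its centre about 12 mm above this point. Behind (+x) the rod rises 14 mm and runs level to the post; in front (-x) it turns up to the tip.
- hook_tip (a point): Centre of the 18 mm ball that ends the hook's upturned tip, 31 mm in front (-x) of and 36 mm above the saddle; a place to push the arm home.
- latch (a joint): Latch hinge, vertical axis, rad: 0 = open (knob end to the stand's +x, blade to -x), 1.57 = locked at its stop (knob end to the stand's +y, blade across in front of the disc). Grows anticlockwise seen from above. About 1 N at the knob; stays where left.
- latch_knob (a point): Point on the latch's upright round knob, 14 mm diameter, 60 mm from the pivot; the knob stands from 22 mm below this point (top of the lever, 239 mm above the bench) to 20 mm above it.
- latch_pivot (a point): Axis of the latch, at mid thickness of its 8 mm lever; in the stand's frame at x = -45, y = 45, z = 235 mm. The blade is 50 mm long.
- box: Loose small open wooden box without a handle, 80 by 120 by 45 mm, with a brass block in it. Origin: centre of the underside. A bystander.
- mallet: Loose wooden mallet lying down, head 60 by 120 by 70 mm, handle 190 mm long to its -x. Origin: under the head's centre. A bystander.
- gouge: Loose carving gouge lying down, 240 mm long along its x, 26 mm thick handle. Origin: under the ferrule end of the handle. A bystander.
- glue: Loose white glue bottle, upright, 56 mm diameter, 120 mm high. Origin: centre of the underside. A bystander.
Things that resemble listed ones, but are neither listed nor needed, are in the scene too. What is shaped like the tote but pink is not meant.

How it is judged:
By the outcome, as a careful person would: the job done as asked, in the order asked, and still so for the second after the job is handed in, with the robot touching nothing.
It also fails if it takes over 62 s, if anything falls off the work surface, if the arm or the gripper's body presses on something with over 40 N, if the wrist force passes 120 N, or if a joint passes its speed limit or range.

## Working session

There is one attempt and no reset: what is moved stays moved. The work goes in short steps, Python scripts to look and compute and a shell command to move; the robot and the scene stay as the last step left them, time stands still between calls to the robot, and variables do not carry over. Pictures are saved under pics/ and viewed, at most 12 in all, crops included, and the job is handed in when it is done.

```bash
mkdir -p pics; ls
cat > h.py <<'E'
import numpy as np, cv2
from cell import get_obs, cams, ticket, finder
def snap(c,fn=None):
    im=cams.read_camera(c)
    if fn: cv2.imwrite('pics/'+fn,im[:,:,::-1])
    return im
def ray(c,xy):
    k=cams.calibration(c);E=np.array(k['extrinsics']);x=(xy[0]-k['cx'])/k['fx'];y=(xy[1]-k['cy'])/k['fy']
    if c=='wrist':
        r=np.hypot(x,y);s=np.sin(r)/r if r>1e-9 else 1;d=np.array([x*s,y*s,np.cos(r)])
    else: d=np.array([x,y,1.])
    R=E[:3,:3];return -R.T@E[:3,3], R.T@d/np.linalg.norm(d)
def onz(c,xy,z):
    o,d=ray(c,xy);return o+d*(z-o[2])/d[2]
def tri(obs):
    A=0;b=0;L=[ray(c,xy) for c,xy in obs]
    for o,d in L:
        P=np.eye(3)-np.outer(d,d);A=A+P;b=b+P@o
    p=np.linalg.solve(A,b);return p,[float(np.linalg.norm(np.cross(p-o,d))) for o,d in L]
def proj(c,p):
    k=cams.calibration(c);E=np.array(k['extrinsics']);q=E[:3,:3]@p+E[:3,3]
    return [k['fx']*q[0]/q[2]+k['cx'],k['fy']*q[1]/q[2]+k['cy']]
E
cat > a.py <<'E'
from h import *
np.set_printoptions(precision=3,suppress=True)
a=snap('scene','s1.png');b=snap('top','t1.png')
cv2.imwrite('pics/st.png',np.hstack([a,b])[:,:,::-1])
for n in ['tote','tote_handle','stand','saddle','hook_tip','latch_knob','latch_pivot','box','mallet','gouge','glue']:
    for c in ['scene','top']:
        print(n,c,[(round(r['p'],2),np.round(r['xy']).tolist()) for r in finder.tip_of(n,c)[:4]])
print(get_obs())
for c in ['scene','top']:
  o,d=ray(c,(280,210));print(c,o,d)
E
python3 a.py
```

```text
pics
tote scene [(0.79, [249.0, 161.0]), (0.65, [222.0, 249.0])]
tote top [(0.86, [326.0, 182.0]), (0.68, [348.0, 291.0]), (0.3, [227.0, 184.0])]
tote_handle scene [(0.73, [243.0, 135.0]), (0.67, [218.0, 227.0])]
tote_handle top [(0.91, [356.0, 294.0]), (0.64, [330.0, 171.0])]
stand scene [(0.67, [379.0, 288.0])]
stand top [(0.95, [184.0, 201.0]), (0.71, [327.0, 175.0]), (0.56, [269.0, 146.0])]
saddle scene [(0.98, [324.0, 240.0])]
saddle top [(0.81, [226.0, 185.0])]
hook_tip scene [(0.73, [314.0, 228.0])]
hook_tip top [(0.82, [234.0, 179.0])]
latch_knob scene [(0.92, [406.0, 224.0])]
latch_knob top [(0.5, [158.0, 209.0])]
latch_pivot scene [(0.81, [377.0, 227.0])]
latch_pivot top [(0.81, [183.0, 203.0])]
box scene [(0.6, [198.0, 196.0])]
box top [(0.78, [378.0, 229.0])]
mallet scene [(0.76, [166.0, 253.0])]
mallet top [(0.97, [376.0, 162.0])]
gouge scene [(0.84, [305.0, 207.0])]
gouge top [(0.58, [272.0, 254.0]), (0.21, [228.0, 182.0])]
glue scene [(0.86, [263.0, 308.0])]
glue top [(0.56, [268.0, 144.0]), (0.26, [158.0, 207.0])]
{'time_s': 1.2, 'qpos': array([73.172, 18.392, -4.017, 83.106,  1.293, 78.541, -3.259]), 'joint_velocities': array([-0.025,  0.055, -0.019, -0.034, -0.122, -0.024, -0.004]), 'effort': array([  0.   , -49.111,  -0.403, -31.277,  -0.064,   0.034,   0.   ]), 'tool_pos': array([ 0.197, -0.619,  0.223]), 'tool_rot': array([179.995,   0.001,  17.639]), 'force': array([-0.09 , -0.975,  0.131]), 'wrist_torque': array([ 0.027, -0.006, -0.014]), 'grasp_force': 0.0, 'grip_width': 0.08716950305763575}
scene [1.175 0.294 1.197] [-0.511 -0.245 -0.824]
top [ 0.394 -0.008  1.407] [ 0.104 -0.006 -0.995]
```

Run:
```python
import cv2,numpy as np
a=cv2.imread('pics/s1.png');b=cv2.imread('pics/t1.png')
cv2.imwrite('pics/s1b.png',cv2.resize(a[90:360,120:480],(800,600),interpolation=3))
cv2.imwrite('pics/t1b.png',cv2.resize(b[90:360,100:460],(800,600),interpolation=3))
```

```text
(no output)
```

View pics/s1b.png

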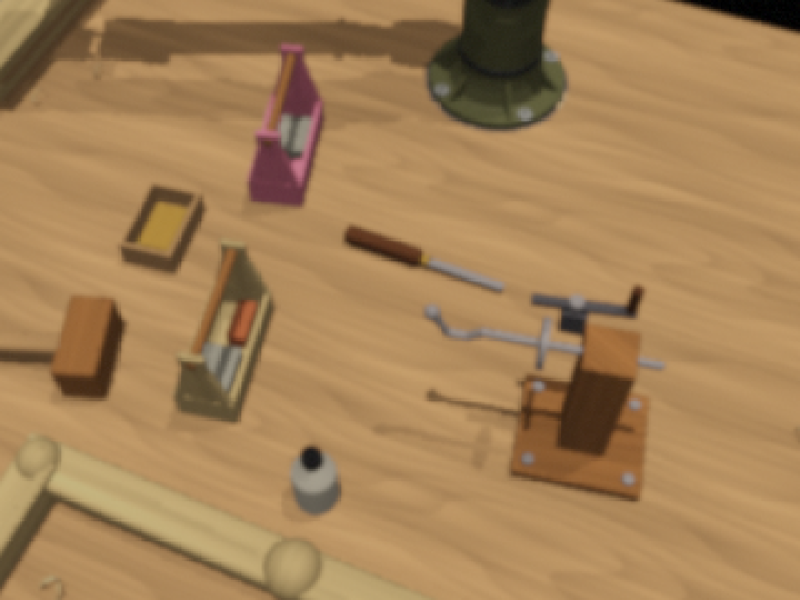

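View pics/t1b.png

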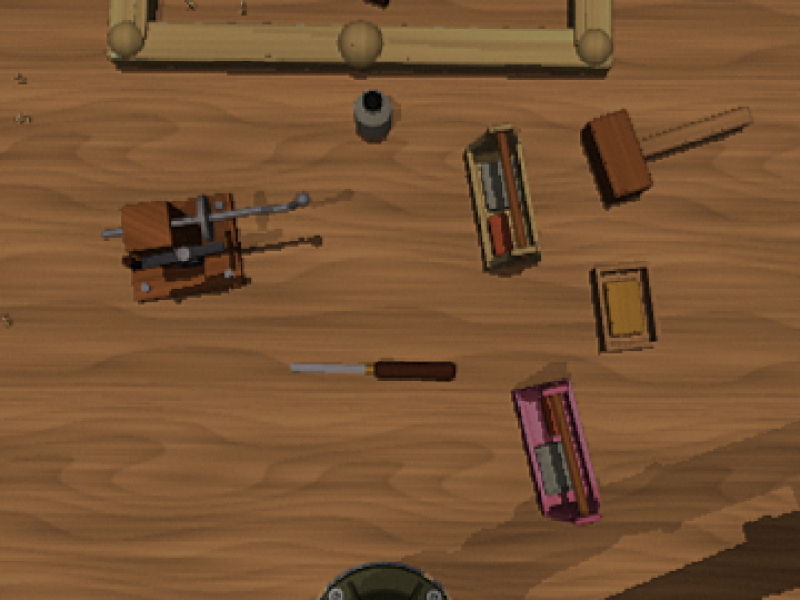

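The tan tote (scene 222,249; top 326,182) is the right one; the pink one is the look-alike. The stand's hook points to image right in the top view (pixel 234,179), latch open.

```bash
cat > m.py <<'E'
from h import *
np.set_printoptions(precision=4,suppress=True)
a=snap('scene');b=snap('top')
P={}
def best(n,c,near=None):
    r=finder.tip_of(n,c)
    if near is not None: r=[q for q in r if np.hypot(*(np.array(q['xy'])-near))<25]
    return r[0]['xy'] if r else None
for n,s,t in [('tote',(222,249),(326,182)),('tote_handle',(218,227),(330,171)),('stand',(379,288),(184,201)),('saddle',(324,240),(226,185)),('hook_tip',(314,228),(234,179)),('latch_knob',(406,224),(158,209)),('latch_pivot',(377,227),(183,203)),('box',(198,196),(378,229)),('mallet',(166,253),(376,162)),('glue',(263,308),(268,144)),('gouge',(305,207),(272,254))]:
    x=best(n,'scene',s);y=best(n,'top',t)
    if x is None or y is None: print(n,x,y);continue
    p,e=tri([('scene',x),('top',y)]);print(n,p,np.round(e,4));P[n]=p
# handle by color line in top: orange pixels in tote mask
for c in ['top','scene']:
  for r in finder.masks_of('tote',c)[:3]:
    m=r['mask'];im=a if c=='scene' else b
    print(c,r['xy'],m.sum(),cv2.minAreaRect(np.argwhere(m)[:,::-1].astype(np.float32)))
  for r in finder.masks_of('tote_handle',c)[:3]:
    m=r['mask'];print(c,'h',r['xy'],m.sum())
E
python3 m.py
```

```text
tote [ 0.6335 -0.1711  0.0041] [0.0091 0.0091]
tote_handle [ 0.6428 -0.1511  0.1464] [0.0044 0.0044]
stand [0.5638 0.3071 0.003 ] [0.0024 0.0024]
saddle [0.5961 0.1441 0.1969] [0.0016 0.0016]
hook_tip [0.5972 0.1098 0.2367] [0.0035 0.0035]
latch_knob [0.5101 0.3131 0.2598] [0.007 0.007]
latch_pivot [0.5309 0.2489 0.2409] [0.0004 0.0004]
box [ 0.4904 -0.3291  0.0069] [0.0036 0.0036]
mallet [ 0.7013 -0.3339 -0.0063] [0.0026 0.0026]
glue [262.4, 307.6] None
gouge [0.3969 0.0144 0.0113] [0.005 0.005]
top [350.5, 292.6] 1695 ((350.4339294433594, 295.14898681640625), (66.16825866699219, 27.536174774169922), 75.25643920898438)
top [326.2, 180.8] 1506 ((324.5299377441406, 178.45578002929688), (62.81064224243164, 25.9476318359375), 79.11447143554688)
top h [324.9, 178.0] 1585
top h [348.6, 295.1] 1706
scene [223.4, 244.5] 2225 ((222.5633544921875, 239.5226287841797), (34.77717971801758, 80.6534652709961), 19.653823852539062)
scene [351.8, 240.2] 323 ((363.9347229003906, 245.48004150390625), (108.96776580810547, 17.42625617980957), 17.020524978637695)
scene h [246.7, 153.0] 1599
scene h [222.5, 246.1] 2267
```

```bash
python3 -m creep '0.03 0.035 0.03 -2 0.087;0.04 0.04 0.03 -3 0.087;0.04 0.04 0.03 -3 0.087;0.04 0.04 0.02 0 0.087;0.04 0.04 0.01 0 0.087;0.04 0.04 0 0 0.087;0.04 0.04 0 0 0.087;0.04 0.04 0 0 0.087'; python3 -m creep '0.04 0.04 0 0 0.087;0.04 0.04 0 0 0.087;0.02 0.02 0 0 0.087;0 0 0 0 0.087;0 0 0 0 0.087' ;  cat > w.py <<'E'
from h import *
import sys
np.set_printoptions(precision=4,suppress=True)
o=get_obs();print(o['tool_pos'],o['tool_rot'],o['grip_width'],o['force'])
im=snap('wrist',sys.argv[1]); print(ray('wrist',(280,210)),cams.calibration('wrist')['fx'])
for nz in sys.argv[2:]:
    n,z=nz.split(':')
    for r in finder.tip_of(n,'wrist')[:3]: print(n,round(r['p'],2),np.round(r['xy'],1),onz('wrist',r['xy'],float(z)))
E
python3 w.py w1.png tote:0 tote_handle:0.14 glue:0 box:0 mallet:0
```

```text
time_s: 3.6
tool_pos: [0.5061, -0.3051, 0.3415]
tool_rot: [180.0, -0.0, 9.6]
force: [-0.6, -0.5, -0.1]
grip_width: 0.0869
grasp_force: 0.0
time_s: 4.22
tool_pos: [0.6044, -0.2077, 0.3411]
tool_rot: [179.9, 0.1, 9.6]
force: [-0.0, 0.2, -0.1]
grip_width: 0.0868
grasp_force: 0.0
[ 0.6044 -0.2077  0.3411] [179.9493   0.0518   9.5561] 0.08683338671765767 [-0.0387  0.2023 -0.1079]
(array([ 0.6825, -0.194 ,  0.5031]), array([-0.2845, -0.0508, -0.9573])) 325.19226210127806
tote 0.69 [270.8 329.9] [ 0.2932 -0.2431  0.    ]
tote 0.56 [255.4 139.2] [ 0.6392 -0.1645  0.    ]
tote_handle 0.86 [246.3 150.8] [ 0.6368 -0.1645  0.14  ]
glue 0.83 [150.6  46.5] [0.7682 0.0288 0.    ]
box 0.95 [350.6 248.4] [ 0.4856 -0.3508  0.    ]
box 0.27 [  0.  162.5] [0.5387 0.3708 0.    ]
mallet 0.63 [365.  116.5] [ 0.7059 -0.3253  0.    ]
```

View pics/w1.png

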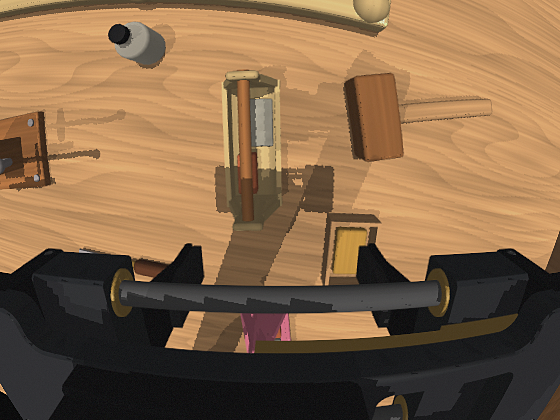

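Bar runs in the wrist picture from about (243,80) to (248,221); the glue bottle is at (140,45), stand at left edge.

Run:
```python
from h import *
np.set_printoptions(precision=4,suppress=True)
im=cv2.imread('pics/w1.png');hsv=cv2.cvtColor(im,cv2.COLOR_BGR2HSV)
for row in range(70,235,6):
    s=im[row,232:262].astype(int); print(row,[ (232+i) for i in range(30) if s[i,2]-s[i,0]>55 and s[i,1]<115 and s[i,2]>85][:20])
a=onz('wrist',(243,80),.14);b=onz('wrist',(248.5,221),.14);print(a,b,(a+b)/2,np.linalg.norm(a-b),np.degrees(np.arctan2(*(a-b)[1::-1])))
```

```text
70 [237, 238, 239, 240, 241, 242, 243, 244, 245, 250, 251, 252, 253]
76 []
82 [237, 238, 239, 240, 241, 244, 245, 246, 247, 248]
88 [237, 238, 239, 240, 241, 244, 245, 246, 247, 248]
94 [237, 238, 239, 240, 241, 244, 245, 246, 247, 248]
100 [237, 238, 239, 240, 241, 244, 245, 246, 247, 248]
106 [238, 239, 240, 241, 244, 245, 246, 247, 248, 249]
112 [238, 239, 240, 241, 242, 244, 245, 246, 247, 248, 249]
118 [238, 239, 240, 241, 242, 245, 246, 247, 248, 249]
124 [239, 240, 241, 242, 245, 246, 247, 248, 249]
130 [238, 239, 240, 241, 242, 245, 246, 247, 248, 249]
136 [239, 240, 241, 242, 245, 246, 247, 248, 249]
142 [239, 240, 241, 242, 243, 245, 246, 247, 248, 249, 250]
148 [239, 240, 241, 242, 243, 246, 247, 248, 249, 250]
154 [239, 240, 241, 242, 243, 246, 247, 248, 249, 250, 253, 254]
160 [237, 238, 239, 240, 241, 242, 243, 244, 246, 247, 248, 249, 250, 251, 252, 253, 254, 255]
166 [237, 238, 239, 240, 241, 242, 243, 244, 246, 247, 248, 249, 250, 252, 253, 254, 255]
172 [238, 239, 240, 241, 242, 243, 244, 246, 247, 248, 249, 250, 251, 252, 253, 254, 255]
178 [239, 240, 241, 242, 244, 245, 246, 247, 248, 249, 250, 253, 254, 255]
184 [239, 240, 243, 244, 245, 246, 247, 253, 254, 255, 256]
190 [239, 240, 243, 244, 245, 246, 247]
196 [244, 245, 246, 247]
202 [243, 245, 246, 247, 248]
208 [244, 245, 246, 247, 248]
214 [244, 245, 246, 247, 248, 249]
220 [244, 245, 246, 247, 248, 249, 250]
226 [232]
232 [234, 235, 236, 237, 238, 239, 240, 241, 242, 244, 246]
[ 0.7153 -0.1475  0.14  ] [ 0.5555 -0.1779  0.14  ] [ 0.6354 -0.1627  0.14  ] 0.16275693172679873 10.771192603971182
```

```bash
python3 -m creep '0.03 0.025 0 1.2 0.087;0.0305 0.0255 0 0 0.087;0 0 -0.05 0 0.087;0 0 -0.06 0 0.087;0 0 -0.05 0 0.087;0 0 -0.04 0 0.087;0 0 -0.02 0 0.087;0 0 0 0 0.087'; python3 -m creep '0 0 0 0 0;0 0 0 0 0;0 0 0 0 0;0 0 0 0 0;0 0 0 0 0;0 0 0 0 0' 60
```

```text
time_s: 5.52
tool_pos: [0.6648, -0.1561, 0.1202]
tool_rot: [-180.0, 0.1, 10.8]
force: [0.9, 0.4, 0.7]
grip_width: 0.0872
grasp_force: 0.0
time_s: 6.28
tool_pos: [0.6654, -0.1559, 0.1211]
tool_rot: [180.0, 0.0, 10.8]
force: [0.2, 0.2, 0.1]
grip_width: 0.0352
grasp_force: 0.0
```

```bash
python3 -m creep '0 0 0 0 0;0 0 0 0 0;0 0 0 0 0;0 0 0 0 0;0 0 0 0 0'; python3 -m creep '0 0 0.005 0 0;0 0 0.005 0 0;0 0 0.01 0 0;0 0 0.015 0 0;0 0 0.015 0 0;0 0 0 0 0;0 0 0 0 0'; python3 -c "
from h import *
snap('scene','s2.png');print(get_obs()['wrist_torque']);snap('wrist','w2.png')
a=cv2.imread('pics/s2.png')[170:290,150:310];b=cv2.imread('pics/w2.png');cv2.imwrite('pics/c2.png',np.hstack([cv2.resize(a,(400,300),interpolation=3),cv2.resize(b,(400,300))]))"
```

```text
time_s: 6.9
tool_pos: [0.6655, -0.1562, 0.1211]
tool_rot: [180.0, -0.0, 10.8]
force: [0.4, -0.3, 0.1]
grip_width: 0.012
grasp_force: 59.9
time_s: 7.78
tool_pos: [0.6653, -0.1559, 0.171]
tool_rot: [180.0, 0.0, 10.8]
force: [0.2, -0.0, -4.3]
grip_width: 0.0122
grasp_force: 59.9
[ 0.01354026 -0.0955492  -0.04671496]
```

View pics/c2.png

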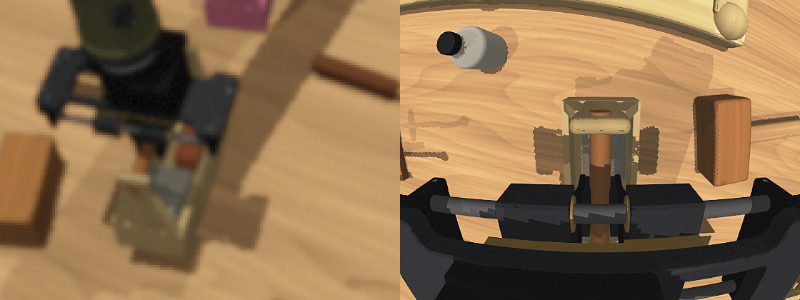

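```bash
cat >> h.py <<'E'
def wproj(p):
    k=cams.calibration('wrist');E=np.array(k['extrinsics']);q=E[:3,:3]@p+E[:3,3]
    th=np.arctan2(np.hypot(q[0],q[1]),q[2]);ph=np.arctan2(q[1],q[0]);return np.round([k['fx']*th*np.cos(ph)+k['cx'],k['fy']*th*np.sin(ph)+k['cy']],1)
E
python3 - <<'E'
from h import *
u=np.array([np.cos(np.radians(10.8)),np.sin(np.radians(10.8)),0]);c=np.array([.6355,-.1628,.19])
for t in (0,3,6,10):
  w=u*np.cos(np.radians(t))+np.array([0,0,-1])*np.sin(np.radians(t));n=np.array([0,0,1])*np.cos(np.radians(t))+u*np.sin(np.radians(t))
  g=c+.03*u
  for tt in (t,-t):
    w=u*np.cos(np.radians(tt))+np.array([0,0,1])*np.sin(np.radians(tt));n=np.array([0,0,1])*np.cos(np.radians(tt))-u*np.sin(np.radians(tt))
    print(tt,[ (wproj(g+.06*w+z*n)/1.4)+[400,0] for z in (.015,-.14)],[wproj(g+.05*w)/1.4+[400,0]])
p=[r for r in finder.tip_of('glue','wrist')];print(p and onz('wrist',p[0]['xy'],0))
E
```

```text
0 [array([603.42857143, 118.        ]), array([601.35714286,  98.21428571])] [array([603.        , 130.07142857])]
0 [array([603.42857143, 118.        ]), array([601.35714286,  98.21428571])] [array([603.        , 130.07142857])]
3 [array([603.5, 120.5]), array([601.42857143,  92.35714286])] [array([603.07142857, 131.07142857])]
-3 [array([603.35714286, 115.92857143]), array([601.35714286, 104.        ])] [array([602.92857143, 129.35714286])]
6 [array([603.64285714, 123.35714286]), array([601.42857143,  86.57142857])] [array([603.14285714, 132.28571429])]
-6 [array([603.28571429, 114.21428571]), array([601.28571429, 109.85714286])] [array([602.85714286, 128.78571429])]
10 [array([603.71428571, 127.85714286]), array([601.5       ,  78.85714286])] [array([603.21428571, 134.35714286])]
-10 [array([603.14285714, 112.42857143]), array([601.28571429, 117.64285714])] [array([602.78571429, 128.5       ])]
[0.76727665 0.0315909  0.        ]
```

```bash
python3 -m creep '0 0 0.02 0 0;0 0 0.03 0 0;-0.005 0.02 0.03 0 0;-0.005 0.03 0.025 0 0;-0.005 0.03 0.01 0 0;-0.005 0.025 0 0 0;0 0.015 0 0 0;0 0 0 0 0'
cat > v.py <<'E'
from h import *
import sys
np.set_printoptions(precision=4,suppress=True)
o=get_obs();print(o['tool_pos'],o['force'],o['wrist_torque'])
snap('wrist',sys.argv[1]);Z=dict(saddle=.2,hook_tip=.236,latch_knob=.261,latch_pivot=.235,stand=0)
for n in Z:
    for r in finder.tip_of(n,'wrist')[:2]: print(n,round(r['p'],2),np.round(r['xy'],1),onz('wrist',r['xy'],Z[n]))
E
python3 v.py w3.png
```

```text
time_s: 8.93
tool_pos: [0.6453, -0.0346, 0.2856]
tool_rot: [-180.0, 0.0, 11.0]
force: [-0.2, -0.9, -3.6]
grip_width: 0.0122
grasp_force: 59.9
[ 0.6453 -0.0346  0.2856] [-0.2159 -0.9065 -3.5602] [ 0.0628 -0.0184 -0.0173]
saddle 0.74 [ 83.4 228.7] [0.5985 0.1389 0.2   ]
hook_tip 0.71 [ 91.8 247.4] [0.6023 0.1075 0.236 ]
stand 0.87 [ 69.  184.7] [0.5692 0.2995 0.    ]
```

View pics/w3.png

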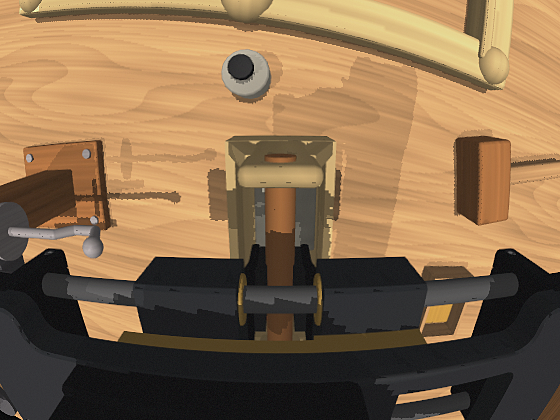

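```bash
cat > fit.py <<'E'
from h import *
from scipy.optimize import least_squares
np.set_printoptions(precision=4,suppress=True)
S={'stand':[(379,288),(184,201)],'saddle':[(324,240),(226,185)],'hook_tip':[(314,228),(234,179)],'latch_knob':[(406,224),(158,209)],'latch_pivot':[(377,227),(183,203)]}
W={'saddle':(83.4,228.7),'hook_tip':(91.9,247),'stand':(69,184.7)}
def model(v):
    x,y,t,e=v[:4];c,s=np.cos(t),np.sin(t)
    L=dict(stand=(0,0,0),saddle=(-.13-e,0,.2),hook_tip=(-.161-e,0,.236),latch_knob=(.015,.045,.261),latch_pivot=(-.045,.045,.235))
    return {n:np.array([x+c*p[0]-s*p[1],y+s*p[0]+c*p[1],p[2]]) for n,p in L.items()}
def res(v):
    m=model(v);r=[]
    for n in S:
        r+=list(np.array(proj('scene',m[n]))-S[n][0]);r+=list(np.array(proj('top',m[n]))-S[n][1])
    for n in W: r+=list((wproj(m[n])-np.array(W[n]))*.7)
    return r
f=least_squares(res,[.564,.307,1.76,.04],loss='soft_l1',diff_step=1e-3);v=f.x
print(v,np.degrees(v[2]),np.round(res(v),1))
for n,p in model(v).items():print(n,p)
E
python3 fit.py
```

```text
[0.5667 0.306  1.7492 0.0387] 100.22085986852315 [ 0.6 -1.2 -0.8 -0.3  1.  -0.3  0.3 -2.4 -0.5  1.9  1.8 -0.3 -1.4  1.2
  0.9 -3.2  1.1 -0.5 -0.   0.4 -0.2  1.3 -0.8  0.  -2.1  0.6]
stand [0.5667 0.306  0.    ]
saddle [0.5966 0.1399 0.2   ]
hook_tip [0.6021 0.1094 0.236 ]
latch_knob [0.5198 0.3127 0.261 ]
latch_pivot [0.5304 0.2537 0.235 ]
```

```bash
python3 -m creep '0 0.02 0 -0.8 0;-0.002 0.03 0 0 0;-0.002 0.03 0 0 0;-0.001 0.02 0 0 0;0 0 -0.015 0 0;0 0 -0.0155 0 0;0 0 -0.005 0 0;0 0 0 0 0'; python3 v.py w4.png
```

```text
time_s: 10.22
tool_pos: [0.6403, 0.0627, 0.2497]
tool_rot: [180.0, 0.1, 9.9]
force: [-0.3, -0.2, -3.0]
grip_width: 0.0122
grasp_force: 59.9
[0.6403 0.0627 0.2497] [-0.3325 -0.1563 -3.0093] [ 0.0459 -0.0672 -0.0282]
latch_pivot 0.25 [527.3 186.7] [ 0.7131 -0.0986  0.235 ]
stand 0.92 [105.4 200.7] [0.5664 0.309  0.    ]
stand 0.48 [283.9 233.6] [0.5648 0.0452 0.    ]
```

View pics/w4.png

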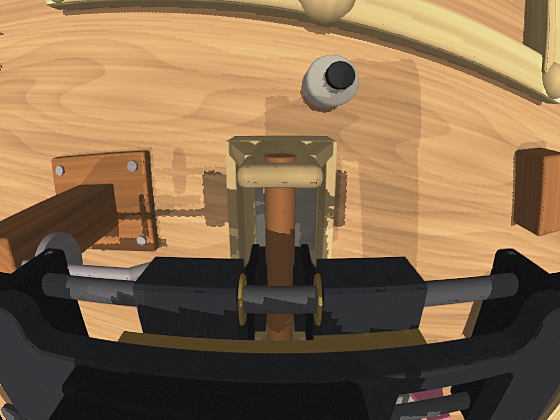

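```bash
python3 -m creep '-0.002 0.015 0 0 0;-0.004 0.02 0 0.3 0;-0.004 0.02 0 0 0;-0.002 0.015 0 0 0;-0.002 0.013 0 0 0;0 0 0 0 0;0 0 0 0 0'; python3 -m creep '0 0 -0.01 0 0;0 0 -0.01 0 0;0 0 -0.01 0 0;0 0 -0.01 0 0;0 0 -0.005 0 0;0 0 0 0 0;0 0 0 0 0'; python3 -c "
from h import *
snap('scene','s3.png');snap('top','t3.png')
a=cv2.imread('pics/s3.png')[180:330,280:440];b=cv2.imread('pics/t3.png')[130:280,130:290]
cv2.imwrite('pics/c3.png',np.hstack([cv2.resize(x,(400,375),interpolation=3) for x in (a,b)]))"
```

```text
time_s: 11.4
tool_pos: [0.6268, 0.146, 0.2505]
tool_rot: [179.9, 0.0, 10.3]
force: [0.4, -0.8, -3.0]
grip_width: 0.0122
grasp_force: 59.9
time_s: 12.28
tool_pos: [0.6267, 0.1473, 0.2061]
tool_rot: [-180.0, -0.0, 10.3]
force: [-0.1, -0.3, -3.2]
grip_width: 0.0122
grasp_force: 59.9
```

View pics/c3.png

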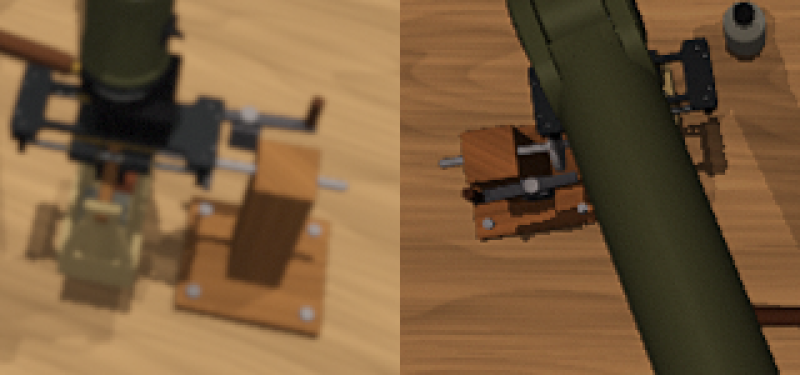

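```bash
python3 -m creep '0 -0.001 -0.003 0 0;0 0 -0.003 0 0;0 0 -0.002 0 0;0 0 0 0 0;0 0 0 0 0'; python3 -m creep '0 0 -0.002 0 0;0 0 -0.002 0 0;0 0 0 0 0;0 0 0 0 0'
```

```text
time_s: 13.0
tool_pos: [0.6265, 0.1462, 0.1977]
tool_rot: [180.0, -0.0, 10.3]
force: [0.4, 0.1, -2.8]
grip_width: 0.0122
grasp_force: 59.9
time_s: 13.5
tool_pos: [0.6265, 0.1461, 0.1936]
tool_rot: [180.0, 0.0, 10.3]
force: [-0.7, 0.0, -3.1]
grip_width: 0.0123
grasp_force: 59.9
```

```bash
python3 -m creep '0 0 -0.001 0 0;0 0 -0.001 0 0;0 0 0 0 0;0 0 0 0 0'; python3 -m creep '0 0 -0.001 0 0;0 0 -0.001 0 0;0 0 0 0 0;0 0 0 0 0'
```

```text
time_s: 14.0
tool_pos: [0.6268, 0.1462, 0.1922]
tool_rot: [180.0, -0.0, 10.3]
force: [-0.9, 0.8, 0.3]
grip_width: 0.0122
grasp_force: 59.9
time_s: 14.5
tool_pos: [0.627, 0.1462, 0.1911]
tool_rot: [180.0, -0.1, 10.3]
force: [-1.1, -0.0, 7.1]
grip_width: 0.0126
grasp_force: 60.0
```

```bash
python3 -m creep '0 0 0.001 0 0;0 0 0 0 0;0 0 0 0 0' 8;  python3 -m creep '0 0 0 0 0.02;0 0 0 0 0.03;0 0 0 0 0.045;0 0 0 0 0.045;0 0 0 0 0.045;0 0 0 0 0.045'
```

```text
time_s: 14.88
tool_pos: [0.627, 0.1461, 0.1908]
tool_rot: [180.0, -0.1, 10.3]
force: [2.4, 0.8, 2.4]
grip_width: 0.0132
grasp_force: 8.0
time_s: 15.62
tool_pos: [0.6265, 0.1461, 0.1906]
tool_rot: [180.0, 0.0, 10.3]
force: [-0.5, 0.1, 0.4]
grip_width: 0.0443
grasp_force: 0.0
```

```bash
python3 -m creep '0 0 0.01 0 0.045;0 0 0.02 0 0.045;0 0 0.04 0 0.045;0 -0.02 0.05 0 0.045;0 -0.06 0.03 0 0.0;0 -0.06 0.0 0 0.0;0 -0.03 0 0 0;0 0 0 0 0' 20; python3 -c "
from h import *
snap('scene','s4.png');snap('top','t4.png');
for c in ('scene','top'):
  for n in ('tote_handle','hook_tip','saddle','tote'):
    for r in finder.tip_of(n,c)[:3]: print(c,n,round(r['p'],2),np.round(r['xy'],1))
snap('wrist','w5.png')
for n,z in (('hook_tip',.236),('tote_handle',.212),('saddle',.2)):
    for r in finder.tip_of(n,'wrist')[:2]: print('w',n,round(r['p'],2),np.round(r['xy'],1),onz('wrist',r['xy'],z))
a=cv2.imread('pics/s4.png')[190:310,270:430];b=cv2.imread('pics/w5.png')[60:330,0:360]
cv2.imwrite('pics/c4.png',np.hstack([cv2.resize(x,(400,300),interpolation=3) for x in (a,b)]))"
```

```text
time_s: 16.62
tool_pos: [0.6268, -0.0238, 0.3402]
tool_rot: [179.9, -0.1, 10.0]
force: [-0.7, 0.8, 0.0]
grip_width: 0.0128
grasp_force: 0.0
scene tote_handle 0.9 [327.5 242.5]
scene hook_tip 0.73 [315.3 230.4]
scene saddle 0.93 [327.  238.8]
scene saddle 0.23 [164.8 249.5]
scene tote 0.61 [249.7 165.3]
scene tote 0.57 [321.1 261.3]
top tote_handle 0.72 [224.1 181.8]
top tote_handle 0.72 [357.5 293.7]
top hook_tip 0.82 [234.6 182.1]
top saddle 0.8 [225.1 185.5]
top saddle 0.45 [271.  253.2]
top tote 0.83 [231.  190.8]
top tote 0.62 [345.7 290. ]
w hook_tip 0.78 [135.8 207.9] [0.60467491 0.10983847 0.236     ]
w tote_handle 0.64 [ 91.2 173.3] [0.622946   0.17421867 0.212     ]
w tote_handle 0.63 [120.7 202.7] [0.59800927 0.13742907 0.212     ]
w saddle 0.87 [122.7 199.4] [0.59760948 0.14096887 0.2       ]
```

View pics/c4.png

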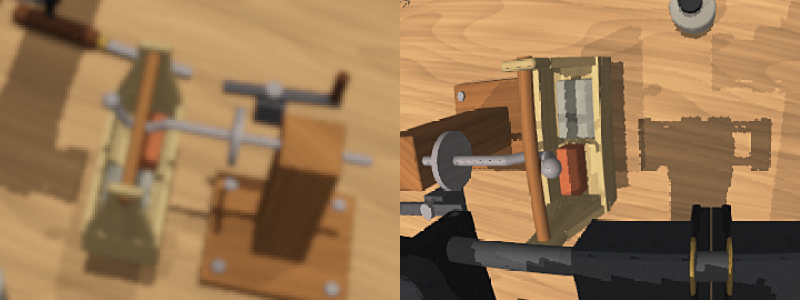

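```bash
python3 -m creep '-0.004 0.02 -0.03 0 0;-0.004 0.02 -0.03 0 0;-0.003 0.02 -0.03 0 0;-0.003 0.015 -0.02 0 0;-0.003 0.015 -0.004 0 0;0 0 0 0 0;0 0 0 0 0'; python3 -m creep '-0.001 0.005 0 0 0;-0.001 0.005 0 0 0;0 0.003 0 0 0;-0.001 0.003 0 0 0;0 0.003 0 0 0;-0.001 0.003 0 0 0;0 0 0 0 0'
```

```text
time_s: 18.2
tool_pos: [0.6104, 0.0695, 0.2259]
tool_rot: [179.9, -0.1, 10.3]
force: [1.6, -1.3, -0.9]
grip_width: 0.0001
grasp_force: 0.0
time_s: 19.08
tool_pos: [0.6055, 0.0922, 0.2246]
tool_rot: [180.0, 0.0, 10.3]
force: [0.2, -0.6, -0.8]
grip_width: 0.0007
grasp_force: 0.0
```

```bash
python3 -m creep '-0.001 0.004 0 0 0;-0.001 0.004 0 0 0;0 0.004 0 0 0;-0.001 0.004 0 0 0;-0.001 0.004 0 0 0;0 0.004 0 0 0;-0.001 0.004 0 0 0'; python3 -m creep '-0.001 0.003 0 0 0;0 0.003 0 0 0;-0.001 0.003 0 0 0;0 0.003 0 0 0;-0.001 0.003 0 0 0'
```

```text
time_s: 19.95
tool_pos: [0.6004, 0.1205, 0.2246]
tool_rot: [180.0, 0.0, 10.3]
force: [2.1, -3.4, -0.4]
grip_width: 0.0005
grasp_force: 1.8
time_s: 20.58
tool_pos: [0.5984, 0.1314, 0.2246]
tool_rot: [179.7, 0.0, 10.2]
force: [3.8, -11.9, 0.8]
grip_width: 0.0006
grasp_force: 6.0
```

```bash
python3 -m creep '0 0.001 0 0 0;0 0.001 0 0 0;0 0 0 0 0'; python3 -c "
from h import *
snap('scene','s5.png');snap('top','t5.png');
for n in ('hook_tip','saddle'):
  print(n,tri([(c,finder.tip_of(n,c)[0]['xy']) for c in ('scene','top')]) if all(finder.tip_of(n,c) for c in ('scene','top')) else '-')
a=cv2.imread('pics/s5.png')[190:310,270:430];b=cv2.imread('pics/t5.png')[130:250,130:290]
cv2.imwrite('pics/c5.png',np.hstack([cv2.resize(x,(400,300),interpolation=3) for x in (a,b)]))"
```

```text
time_s: 20.95
tool_pos: [0.5985, 0.1314, 0.2246]
tool_rot: [179.6, 0.1, 10.1]
force: [1.8, -11.4, 0.4]
grip_width: 0.0007
grasp_force: 6.0
hook_tip -
saddle -
```

View pics/c5.png

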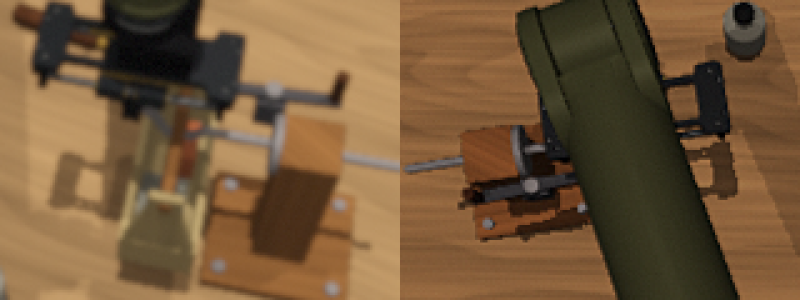

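```bash
python3 -m creep '0 0.002 0 0 0;0 0.001 0 0 0;0 0 0 0 0;0 0 0 0 0';  python3 -m creep '0 -0.006 0 0 0;0.002 -0.012 0 0 0;0.003 -0.02 0 0 0;0.005 -0.03 0.02 0 0;0 -0.02 0.04 0 0;0 0 0.04 0 0;0 0 0 0 0'; python3 -c "
from h import *
snap('scene','s6.png');snap('top','t6.png');snap('wrist','w6.png')
for n in ('hook_tip','saddle','latch_knob','latch_pivot'):
  L=[(c,r[0]['xy']) for c in ('scene','top','wrist') if (r:=finder.tip_of(n,c))]
  print(n,len(L),L,len(L)>1 and tri(L))
a=cv2.imread('pics/s6.png')[190:310,270:430];b=cv2.imread('pics/w6.png')[60:330,0:360]
cv2.imwrite('pics/c6.png',np.hstack([cv2.resize(x,(400,300),interpolation=3) for x in (a,b)]))"
```

```text
time_s: 21.75
tool_pos: [0.5985, 0.1315, 0.2246]
tool_rot: [179.4, 0.1, 9.9]
force: [-0.6, -16.8, 2.5]
grip_width: 0.0006
grasp_force: 8.1
time_s: 22.62
tool_pos: [0.6089, 0.0523, 0.3284]
tool_rot: [-180.0, -0.4, 10.3]
force: [0.2, -0.1, 0.3]
grip_width: 0.0005
grasp_force: 0.0
hook_tip 1 [('wrist', [163.8, 208.9])] False
saddle 3 [('scene', [343.3, 243.0]), ('top', [212.9, 183.9]), ('wrist', [145.8, 197.6])] (array([0.5901547 , 0.18143375, 0.20060715]), [0.004683889265334912, 0.0039005945189101382, 0.0011890136448424143])
latch_knob 3 [('scene', [407.1, 223.9]), ('top', [158.3, 207.1]), ('wrist', [14.3, 257.3])] (array([0.51559828, 0.31602474, 0.25742777]), [0.0038416321950954153, 0.001383487582151251, 0.0027287502803127316])
latch_pivot 3 [('scene', [377.6, 225.4]), ('top', [183.8, 202.0]), ('wrist', [66.8, 249.0])] (array([0.53385471, 0.2512655 , 0.24010519]), [0.0022649259343706114, 0.0008102962530734638, 0.0020739413062391796])
```

View pics/c6.png

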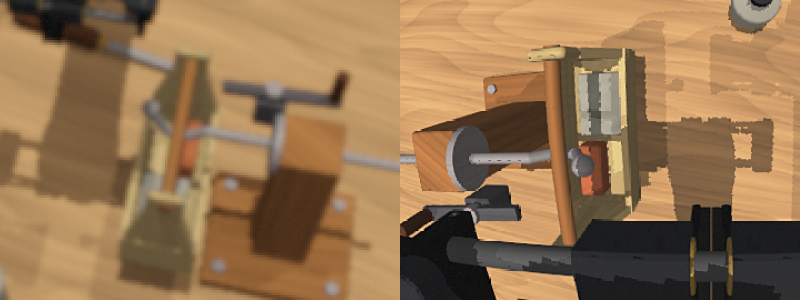

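The disc sits flat against the post, the tote still hangs, the latch is open; knob ≈ (0.519, 0.3135).

```bash
python3 -m creep '-0.015 0.04 0.01 0 0.08;-0.015 0.045 0 0 0.08;-0.015 0.045 0 0 0.08;-0.015 0.045 0 0 0.08;-0.015 0.045 0 0 0.08;-0.015 0.041 0 0 0.08;0 0 0 0 0.08;0 0 0 0 0.08'; python3 -c "
from h import *
o=get_obs();print(o['tool_pos']);snap('wrist','w7.png')
for n,z in (('latch_knob',.261),('latch_pivot',.235)):
  for r in finder.tip_of(n,'wrist')[:2]: print(n,r['p'],r['xy'],onz('wrist',r['xy'],z))
print(wproj(np.array([.5198,.3127,.281])),wproj(np.array([.5198,.3127,.239])))"
```

```text
time_s: 24.38
tool_pos: [0.5179, 0.3126, 0.3345]
tool_rot: [179.9, -0.0, 10.3]
force: [0.8, 0.3, -0.5]
grip_width: 0.0724
grasp_force: 0.0
[0.51787863 0.31260626 0.33453568]
latch_knob 0.77 [278.8, 222.3] [0.51714065 0.31252507 0.261     ]
latch_pivot 0.81 [350.6, 208.8] [0.53094597 0.25283843 0.235     ]
[279.2 227.9] [279.2 210.6]
```

View pics/w7.png

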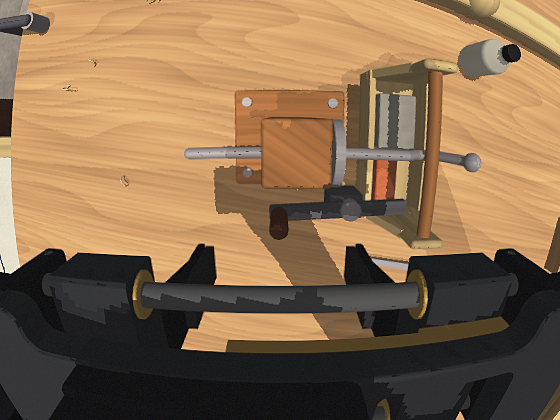

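The knob (279,222) is centred between the fingers; tote hangs at right, disc home.

```bash
python3 -m creep '0 0 -0.03 0 0.072;0 0 -0.03 0 0.072;0 0 -0.02 0 0.072;0 0 -0.007 0 0.06;0 0 0 0 0.03;0 0 0 0 0;0 0 0 0 0;0 0 0 0 0' 15; python3 -m creep '0 0 0 0 0;0 0 0 0 0;0 0 0 0 0;0 0 0 0 0'
python3 -c "
import numpy as np
for a in range(0,100,10):
  t=np.radians(100.2+a);print(a,np.round([.5304+.06*np.cos(t),.2532+.06*np.sin(t)],4))"
```

```text
time_s: 25.52
tool_pos: [0.5177, 0.3134, 0.2481]
tool_rot: [-180.0, -0.0, 10.3]
force: [0.4, -1.2, -0.3]
grip_width: 0.0295
grasp_force: 0.0
time_s: 26.02
tool_pos: [0.5175, 0.3134, 0.2477]
tool_rot: [-180.0, -0.0, 10.3]
force: [0.5, -0.5, 0.5]
grip_width: 0.0134
grasp_force: 15.0
0 [0.5198 0.3123]
10 [0.5097 0.3095]
20 [0.5002 0.3051]
30 [0.4917 0.299 ]
40 [0.4843 0.2916]
50 [0.4783 0.283 ]
60 [0.4739 0.2735]
70 [0.4713 0.2634]
80 [0.4704 0.253 ]
90 [0.4713 0.2426]
```

```bash
python3 -m creep '-0.010 -0.003 0 0 0;-0.0095 -0.0045 0 0 0;-0.0085 -0.006 0 0 0;-0.0075 -0.0075 0 0 0;-0.006 -0.0085 0 0 0;0 0 0 0 0'; python3 -m creep '-0.0045 -0.0095 0 0 0;-0.0025 -0.010 0 0 0;-0.001 -0.0105 0 0 0;0.001 -0.0095 0 0 0;0 0 0 0 0;0 0 0 0 0'
```

```text
time_s: 26.78
tool_pos: [0.4738, 0.2836, 0.2477]
tool_rot: [180.0, 0.2, 10.4]
force: [-4.5, 3.6, 1.7]
grip_width: 0.0136
grasp_force: 15.0
time_s: 27.52
tool_pos: [0.4672, 0.2435, 0.2476]
tool_rot: [179.9, 0.3, 10.3]
force: [-5.3, 0.2, 3.3]
grip_width: 0.0138
grasp_force: 15.0
```

```bash
python3 -m creep '0.002 -0.002 0 0 0;0 -0.002 0 0 0;0 0 0 0 0;0 0 0 0 0'; python3 -m creep '0 -0.002 0 0 0;0 -0.002 0 0 0;0 0 0 0 0;0 0 0 0 0'
```

```text
time_s: 28.02
tool_pos: [0.4672, 0.2434, 0.2476]
tool_rot: [-179.8, 0.3, 10.5]
force: [-8.7, 7.5, 3.2]
grip_width: 0.0135
grasp_force: 15.0
time_s: 28.52
tool_pos: [0.4672, 0.2431, 0.2477]
tool_rot: [-179.5, 0.2, 10.7]
force: [-6.4, 14.3, 0.0]
grip_width: 0.0137
grasp_force: 15.0
```

```bash
python3 -m creep '0 0.003 0 0 0;0 0.003 0 0 0;0 0 0 0 0.06;0 0 0 0 0.06;0 0 0 0 0.06;0 0 0 0 0.06;0 0 0.02 0 0.06;0 0 0.04 0 0.06'; python3 -m creep '-0.02 -0.04 0.04 0 0.06;-0.02 -0.05 0.02 0 0.06;0 -0.05 0 0 0.06;0 -0.05 0 0 0.06;0 -0.05 0 0 0.06;0 0 0 0 0.06'; python3 -c "
from h import *
np.set_printoptions(precision=4,suppress=True)
snap('scene','s8.png');snap('top','t8.png');snap('wrist','w8.png')
for n in ('saddle','latch_knob','latch_pivot','tote_handle'):
  L=[(c,r[0]['xy']) for c in ('scene','top','wrist') if (r:=finder.tip_of(n,c))]
  print(n,[c for c,_ in L],len(L)>1 and tri(L))
a=cv2.imread('pics/s8.png')[190:310,270:430];b=cv2.imread('pics/t8.png')[130:250,130:290]
cv2.imwrite('pics/c8.png',np.hstack([cv2.resize(x,(400,300),interpolation=3) for x in (a,b)]))"
```

```text
time_s: 29.52
tool_pos: [0.4703, 0.2412, 0.3067]
tool_rot: [179.9, 0.2, 10.3]
force: [0.2, 0.2, 0.4]
grip_width: 0.0578
grasp_force: 0.0
time_s: 30.28
tool_pos: [0.4308, -0.0025, 0.3675]
tool_rot: [179.9, 0.0, 9.8]
force: [0.9, 0.8, -0.3]
grip_width: 0.0602
grasp_force: 0.0
saddle ['scene', 'top', 'wrist'] (array([0.5843, 0.175 , 0.2081]), [0.0020351606910925858, 0.005156461816440665, 0.0043895605936203844])
latch_knob ['scene', 'top', 'wrist'] (array([0.4718, 0.2424, 0.2663]), [0.0032665829422159004, 0.003919487490365933, 0.002268291122349504])
latch_pivot ['scene', 'top', 'wrist'] (array([0.5288, 0.2526, 0.2349]), [0.0033037586537946555, 0.003995214527334675, 0.0018469517598741299])
tote_handle ['scene', 'top', 'wrist'] (array([0.4915, 0.0257, 0.3595]), [0.23285420188145922, 0.2921283357897741, 0.08566870427759966])
```

View pics/c8.png

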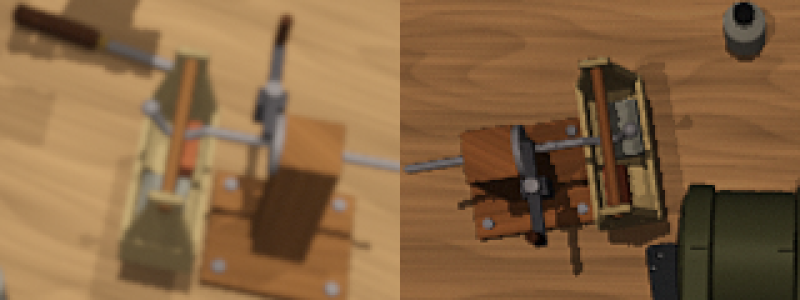

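The latch is locked, with its blade across the disc, and the tote hangs level. The bystanders are untouched.

```bash
python3 -c "
from cell import ticket
print(ticket.sign_off())"
```

```text
the job is handed in; nothing more can be done
None
```

The job is done and handed in: the tote hangs level on the hook, the arm is pushed home with its disc against the post, and the latch is turned to its stop. It took about 30 s of the 62 s; no bystander was touched, and the judge returned no verdict.

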